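Clamp a driver case in a bench screw press

ROBOT

A 6-joint arm with a two-finger parallel gripper is mounted at the origin on the work surface. World frame = base frame: x ahead of the robot, y to its left, z up, the work surface at z = 0. Lengths are in m, angles in rad, forces in N, time in s.
With the tool pointing down it reaches from about 0.4 to 0.825 m from the base axis. Payload 7 kg.
Tool frame: the origin (TCP) lies at the centre of the arm's flange, where the gripper is bolted on; the fingertips stand 178 mm ahead of it and the grasp point (between the pads) lies 159 mm ahead of it; z points along the fingers, y is the direction in which the jaws open and shut (so a half turn about z gives the same grasp; the last joint's range is limited). The gripper opens to 88 mm and grips with 3 to 60 N. Pads are 19 mm wide; open, the fingers measure 130 mm over their backs; the gripper's body (78 mm by 193 mm) begins 47 mm behind the grasp point.
Start: joints at [-1.039, 0.359, 0.012, 0, -1.224, -0.288], TCP at [0.163, -0.655, 0.405] pointing down, gripper open.
Joint ranges: [-3.07, 3.07], [-1.43, 2.12], [-1.02, 1.25], [-3.03, 1.67], [-3.05, -0], [-3.03, 3.03]. Speed limits (rad/s): [2.39, 2.39, 3.01, 3.14, 3.14, 3.14].

INTERFACE

Orientations are given as [roll, pitch, yaw] about the fixed x, y, z axes, in that order (R = Rz(yaw) Ry(pitch) Rx(roll)).
In Python, from station import arm gives the robot as it stands.
- The arm moves only by the shell command python3 -m handwheel 'ROWS' [OPENING] [FORCE]. ROWS is JSON, a list of rows, each a list of 4 numbers: the shift along the world's x, y, z in cm, then the turn about the world's z in rad. In form: [[dx, dy, dz, yaw], ...]. A call has 1 to 20 rows; each row shifts and turns the commanded pose from where the row before left it; what a row does not reach is not made up. A row lasts 1/10 s, in which the tool goes at most 50 mm and 8.59 degrees, less where a joint would pass 70% of its speed; a pose out of reach is approached as far as the arm can. A call is refused whole if a number of a shift passes 5 or a number of a turn 0.15, either way. A call with a gripper value outside its range is refused whole. OPENING is the closure, from 0 (fully open) to 1 (shut), set as the call begins (- or left out, the last holds). The fingers move at their own pace and stop on an object; FORCE is the grip in N (left out, the last holds). Time passes only in rows, so rows that do not move let the fingers close. It gives the time, the measured TCP pose, the force and the opening at its end, in the units of the state.
- arm.get_state(): the state, without advancing time (a new reading comes with each control period).
- arm.grab_frame(name): name is "side" or "top"; returns a dict with "image" (480x640x3 uint8, red, green, blue), "depth" (480x640 float32, m along the optical axis (not along the pixel's ray), 0 where there is no reading), "vfov" (degrees; the focal length in pixels is half the picture's height over the tangent of half this angle, whatever the lens; pixels are square), "cx", "cy" (the principal point, pixels), "rvec" (rotation vector, rad) and "tvec" (3), from world to camera coordinates, as OpenCV has them. Camera axes: x right, y down, z forward; pixel columns grow to the right and rows downward; lengths in m; the calibration is good to about 2 mm. A picture is of the moment at which its call begins.
- arm.job_done(): hands the job in, once; it reports no verdict.
The state is a dict: "t": time; "q": joint angles; "qd": joint speeds; "joint_efforts": joint torques, N m; "eef_pos": TCP position; "ee_rot": TCP orientation; "force": force on the tool from outside, world axes, zero at the start; "moment": the same for the moment, N m; "width": finger opening in m.
Only numpy, scipy, OpenCV 4.12 (cv2) and the standard library are available. Lean on these libraries where they do the work, as an engineer would, in place of code of your own. Each camera call takes 0.05 s, during which the arm holds its last target.

TASK

Clamp the freshly glued aluminium driver case in the little bench screw press: gently slide it along the bed, between the rails, right home against the back stop. Then turn the crank clockwise until the pad meets the case and snug it about a sixth of a turn more by feel, so that it is held firmly but not crushed, and let go, leaving the things around it alone.

Things in the scene. Friction and masses are not known exactly. Their poses are not given: they have to be found in the camera images.
- bed: steel bed of the bench press, 195 mm long (x) by 55 mm wide (y), 30 mm above the table, between side rails 8 mm higher. Origin: on its top, straight below the vertical screw axis; z up, +x to the back stop, open end at x = -155 mm. The press is fixed. Its head (44 mm wide, 75 to 115 mm above the bed) hangs over the bed from x = -25 mm on to the column behind the stop.
- stop (a point): middle of the back stop's face, a plate across the bed at x = +40 mm of the bed, 20 mm high; the point is on the face, 10 mm above the bed. The case is fully home when its far end plate touches this face.
- case: the work: loose aluminium case with black end plates, 130 mm long (x, towards the stop), 50 wide, 30 high, 0.3 to 0.54 kg. Origin: centre of its underside, z up. It starts on the bed between the rails, 30 to 50 mm short of the stop; home, its origin is at x = -25 mm of the bed. It slides with 1 to 4 N: push with closed fingers at the middle of its near end plate, above the rails.
- knob_mid (a point): middle of the crank's upright black knob (18 mm diameter, 45 mm tall, spins freely, nothing above it), on a flat crank arm 55 mm from the screw axis. At the start it is at the side or back of the press. It circles the axis and sinks 3.18 mm per rad of clockwise turning, as the crank sits on the screw. Grasp it from above, a few mm above this point, and lead it round.
- crank (a joint): angle of the crank in rad, growing clockwise seen from above (tightening): at 0 the knob is on the bed's +y side of the axis, at 1.57 on its +x side. Starts at 0.3 to 2.3. Running drag about 6 N at the knob, more on starting; it stays where it is left. With the hand held still on the knob, almost no force remains before touch, but 2 to 3 N of push-back at 1 rad past touch.
- screw_axis (a point): point on the screw axis, on top of the press's head, 115 mm above the bed. The pad (32 mm rubber disc under the screw) starts 12 to 28 mm above the case; its stem is set by hand, so the knob's height does not tell the pad's: feel for the touch, at crank 6.2 to 8.9 rad. A spring backs the pad: past touch the knob's drag grows some 3 N per rad (pad: 50 N). Snug: 0.5 to 1.5 rad past touch.
- flux_bottle_c (a point): bystander: capped bottle, 44 mm diameter, 100 mm tall, standing left of the press; the point is its middle.
- solder_reel_c (a point): bystander: grey reel, 52 mm diameter, 36 mm tall, right of the press; the point is its middle.
- paste_jar_c (a point): bystander: jar, 50 mm diameter, 50 mm tall, right of the press; the point is its middle.
- screwdriver_c (a point): bystander: screwdriver, 170 mm long, lying left of the press; the point is near its middle.
Mind the look-alikes: they are no part of the job. Leave any purple look-alike of the case alone.

How it is judged:
On the way, in this order (a step that is already met when the one before it is completed fails the run):
1. the case is home against the back stop (x of case in the frame of bed above -0.0275 m and angle between the x axis of case and the x axis of bed, either way round below 0.06 rad), for 0.2 s.
2. the pad presses the home case on the bed (contact force between case and bed above 20 N and x of case in the frame of bed above -0.0275 m), for 0.2 s.
At the end, for the whole second after the job is handed in: The case lies home against the stop (its origin no more than 2.5 mm short of home) and straight (within 0.06 rad), pressed on the bed with 22 to 88 N by the pad; crank and case are at rest (all of step 1 and contact force between case and bed between 22 and 88 N and velocity of joint crank between -0.05 and 0.05 rad/s and linear speed of case below 0.01 m/s); the robot touches nothing.
It fails at once if the case is crushed: the pad presses it on the bed with over 110 N (contact force between case and bed above 110 N).
It fails at once if the case is pushed roughly, with over 40 N by the fingers (contact force between the fingers and case above 40 N).
It fails at once if a bystander beside the press is shifted by over 20 mm (distance of any of flux_bottle_c, solder_reel_c, paste_jar_c, screwdriver_c from where it was at the start of the episode above 0.02 m).
It also fails if it takes over 64 s, if anything falls off the work surface, if the arm or the gripper's body presses on something with over 40 N, if the wrist force passes 120 N, or if a joint passes its speed limit or range.

## Working session

There is one attempt and no reset: what is moved stays moved. The work goes in short steps, Python scripts to look and compute and a shell command to move; the robot and the scene stay as the last step left them, time stands still between calls to the robot, and variables do not carry over. Pictures are saved under pics/ and viewed, and the job is handed in when it is done.

```bash
ls; mkdir -p pics; cat > h.py <<'E'
import numpy as np,cv2,pickle
from station import arm
def grab(n,tag):
    f=arm.grab_frame(n); pickle.dump(f,open(f'pics/{tag}.pkl','wb'))
    cv2.imwrite(f'pics/{tag}.png',f['image'][:,:,::-1]); return f
def load(tag): return pickle.load(open(f'pics/{tag}.pkl','rb'))
def K(f):
    F=240/np.tan(np.radians(f['vfov'])/2); return F
def w(f,u,v,d=None):
    F=K(f); 
    if d is None:
        p=f['depth'][int(v)-1:int(v)+2,int(u)-1:int(u)+2]; d=np.median(p[p>0])
    c=np.array([(u-f['cx'])/F*d,(v-f['cy'])/F*d,d])
    R=cv2.Rodrigues(np.array(f['rvec'],float))[0]; return R.T@(c-np.array(f['tvec']).ravel())
def ray(f,u,v,z):
    a=w(f,u,v,0.0);b=w(f,u,v,1.0);t=(z-a[2])/(b[2]-a[2]);return a+t*(b-a)
def proj(f,P):
    F=K(f);R=cv2.Rodrigues(np.array(f['rvec'],float))[0];c=R@np.array(P)+np.array(f['tvec']).ravel();return c[0]/c[2]*F+f['cx'],c[1]/c[2]*F+f['cy']
def crop(tag,u0,v0,u1,v1,s):
    i=cv2.imread(f'pics/{tag}.png')[v0:v1,u0:u1];cv2.imwrite(f'pics/{tag}_c{u0}_{v0}.png',cv2.resize(i,None,fx=s,fy=s,interpolation=cv2.INTER_CUBIC))
E
python3 -c "
from h import *
grab('side','s0');grab('top','t0');s=arm.get_state();print(s)"
```

```text
pics
{'t': 0.1, 'q': array([-1.03890393e+00,  3.59320428e-01,  1.12069338e-02, -3.01899355e-04,
       -1.22409183e+00, -2.88113544e-01]), 'qd': array([ 3.70744900e-04, -4.34275079e-05,  3.11594564e-03,  2.16685090e-03,
       -2.99967979e-04, -1.44131782e-03]), 'joint_efforts': array([-1.53682882e-03, -5.84163272e+01,  2.93750292e+01,  7.01561943e+00,
        1.01569746e-02, -5.12647239e-05]), 'eef_pos': array([ 0.16290065, -0.65489303,  0.40383861]), 'ee_rot': array([ 3.14016108e+00, -1.28269109e-04, -2.89791650e+00]), 'force': array([ 0.94260618, -0.2314924 ,  0.23403298]), 'moment': array([-0.03692686,  0.00625873, -0.01148105]), 'width': 0.08779231479000622}
```

View pics/s0.png

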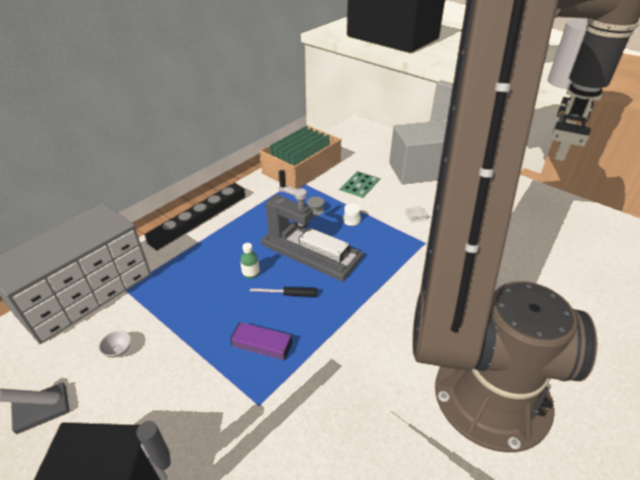

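View pics/t0.png

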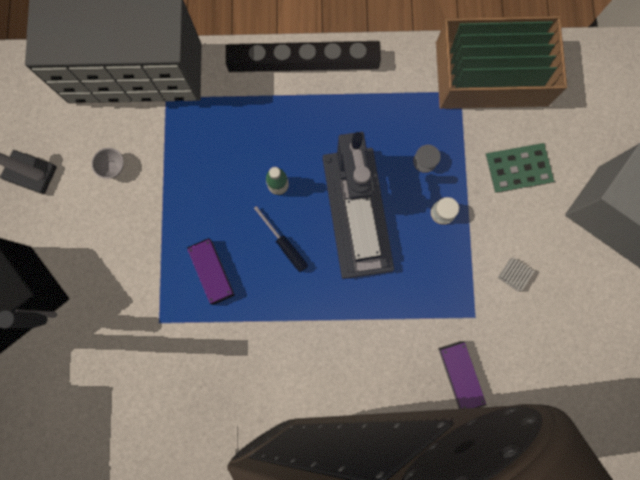

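```bash
python3 -c "
from h import *
crop('t0',310,120,470,290,4.7/1.35);crop('s0',220,170,380,290,5)
f=load('t0')
for p in [(357,140),(361,174),(277,180),(427,158),(447,210),(360,225),(290,255),(336,270),(390,265)]: print(p,w(f,*p).round(4))
"
```

```text
(357, 140) [ 0.6537 -0.0768  0.2362]
(361, 174) [ 0.6059 -0.0855  0.1944]
(277, 180) [0.632  0.0738 0.0793]
(427, 158) [ 0.6858 -0.2399  0.0367]
(447, 210) [ 0.5697 -0.272   0.0503]
(360, 225) [ 0.5398 -0.092   0.0612]
(290, 255) [0.4864 0.0522 0.0254]
(336, 270) [ 0.4559 -0.0434  0.0015]
(390, 265) [ 0.4612 -0.154   0.0277]
```

View pics/t0_c310_120.png

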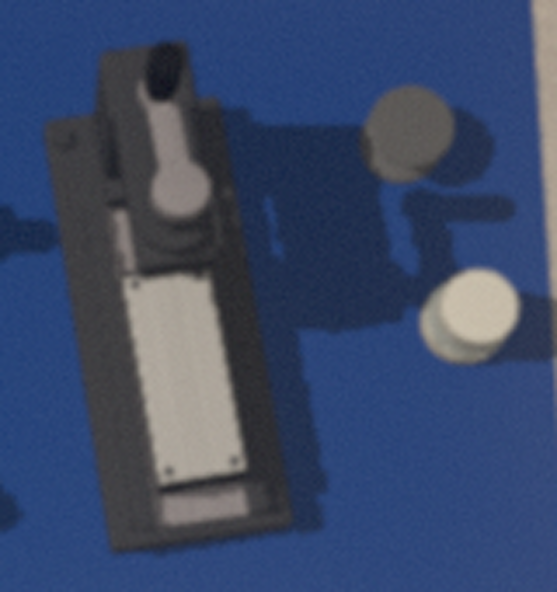

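View pics/s0_c220_170.png

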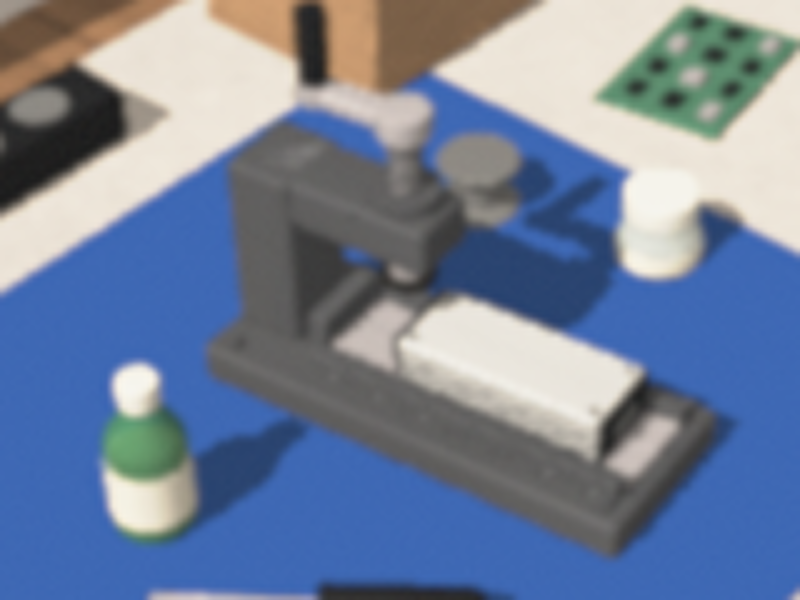

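```bash
python3 -c "
from h import *
f=load('t0');s=4.7/1.35
def P(a,b,z): return ray(f,310+a/s-.5,120+b/s-.5,z)
for n,a,b,z in [('nl',157,489,.06),('nr',246,472,.06),('fl',122,277,.06),('fr',213,270,.06),('pl0',112,550,.03),('pr0',290,523,.03),('pl1',46,125,.03),('pr1',216,100,.03),('cap',180,186,.194),('knobtop',166,56,.236)]: print(n,P(a,b,z).round(4))
L=P(157,489,.06)-P(122,277,.06);print(np.arctan2(-L[1],-L[0]))
L=P(246,472,.06)-P(213,270,.06);print(np.arctan2(-L[1],-L[0]))
L=P(112,550,.038)-P(46,125,.038);print(np.arctan2(-L[1],-L[0]))
L=P(290,523,.038)-P(216,100,.038);print(np.arctan2(-L[1],-L[0]))
# point cloud
pts=[];lab=[]
for v in range(120,290):
  for u in range(310,410):
    d=f['depth'][v,u]
    if d>0: pts.append(w(f,u,v,d));lab.append((u,v))
pts=np.array(pts);np.save('pics/pc.npy',pts)
for lo,hi in [(.2,.26),(.185,.2),(.14,.15),(.056,.065)]:
  m=(pts[:,2]>lo)&(pts[:,2]<hi);q=pts[m];print(lo,m.sum(),q.mean(0).round(4),q.min(0).round(4),q.max(0).round(4))
print(np.histogram(pts[:,2],bins=np.arange(-.01,.26,.01)))
m=(pts[:,2]>.056)&(pts[:,2]<.065)
r=cv2.minAreaRect(pts[m][:,:2].astype(np.float32)*1000);print(r)
"
```

```text
nl [ 0.4689 -0.0791  0.06  ]
nr [ 0.4778 -0.1305  0.06  ]
fl [ 0.5946 -0.0623  0.06  ]
fr [ 0.5977 -0.1158  0.06  ]
pl0 [ 0.4371 -0.0536  0.03  ]
pr0 [ 0.4511 -0.159   0.03  ]
pl1 [ 0.6986 -0.0201  0.03  ]
pr1 [ 0.7123 -0.1246  0.03  ]
cap [ 0.608  -0.0859  0.194 ]
knobtop [ 0.6617 -0.0774  0.236 ]
0.13222292618641873
0.12269845658153974
0.12738148313940184
0.1309024770990688
0.2 152 [ 0.6571 -0.0768  0.2273] [ 0.6003 -0.0856  0.2001] [ 0.6689 -0.0686  0.2396]
0.185 420 [ 0.622  -0.0832  0.1926] [ 0.5917 -0.1001  0.185 ] [ 0.6667 -0.0676  0.1991]
0.14 185 [ 0.6005 -0.0834  0.1456] [ 0.5868 -0.1068  0.1401] [ 0.7022 -0.0628  0.1494]
0.056 1486 [ 0.5334 -0.0964  0.0609] [ 0.4684 -0.1302  0.0561] [ 0.696  -0.0496  0.0649]
(array([1418, 8467,   64, 2209, 1089,  399,  478, 1104,   11,   11,   13,
         13,   56,   60,  747,  185,   14,    2,    0,   72,  363,   23,
         18,   20,   91,    0]), array([-0.01,  0.  ,  0.01,  0.02,  0.03,  0.04,  0.05,  0.06,  0.07,
        0.08,  0.09,  0.1 ,  0.11,  0.12,  0.13,  0.14,  0.15,  0.16,
        0.17,  0.18,  0.19,  0.2 ,  0.21,  0.22,  0.23,  0.24,  0.25]))
((585.6344604492188, -88.9448471069336), (229.99417114257812, 50.37311553955078), 8.497176170349121)
```

```bash
python3 -m handwheel '[[0.7,1.5,0,-0.03],[1.5,3,0,-0.03],[1.6,3.1,0,-0.03],[1.6,3.1,0,-0.025],[1.6,3.1,0,0],[1.6,3.1,0,0],[1.6,3.1,0,0],[1.6,3.1,0,0],[1.6,3.1,0,0],[1.6,3.1,0,0],[1.6,3.1,0,0],[1.6,3.1,0,0],[1.6,3.1,0,0],[1.6,3.1,0,0],[1.6,3.1,0,0],[1.6,3.1,0,0],[1.6,3.1,0,0],[1.5,3.1,0,0],[1.2,3.0,0,0],[0,0,0,0]]' 1 20
```

```text
t: 2.1
eef_pos: [0.453, -0.0815, 0.4044]
ee_rot: [3.141, -0.0, -3.01]
force: [-0.4, -0.1, 0.0]
width: 0.0003
```

```bash
python3 -m handwheel '[[-0.7,-1.3,-1,0],[-0.7,-1.4,-2,0],[0,0,-3,0],[0,0,-3,0],[0,0,-3,0],[0,0,-2,0],[0,0,-1.2,0],[0,0,-0.8,0],[0,0,0,0]]'; python3 -c "
from h import *
grab('side','s1');grab('top','t1')
crop('s1',220,170,380,290,5);crop('t1',310,120,470,290,3.5)
f=load('t1');print(K(f))"
```

```text
t: 3.0
eef_pos: [0.4369, -0.112, 0.2436]
ee_rot: [3.142, -0.002, -3.014]
force: [-0.7, -0.3, -0.5]
width: 0.0005
510.0230552157237
```

View pics/s1_c220_170.png

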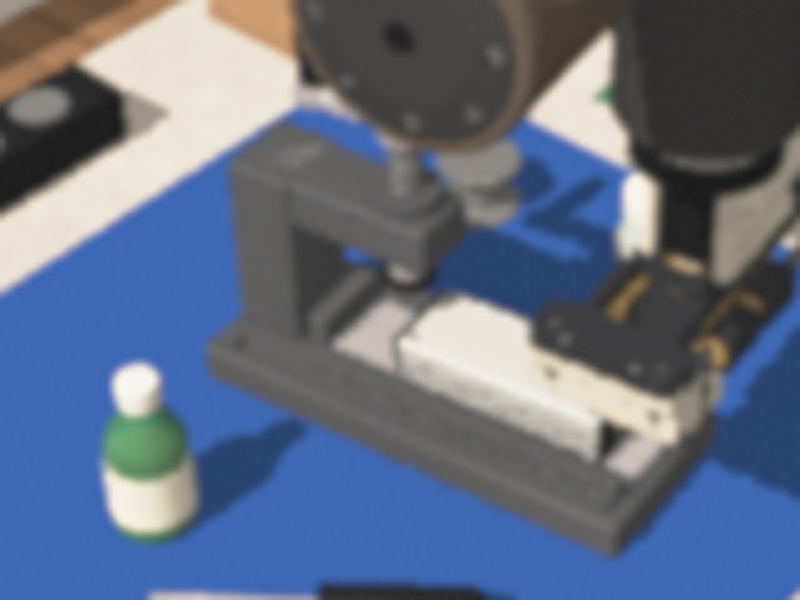

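View pics/t1_c310_120.png

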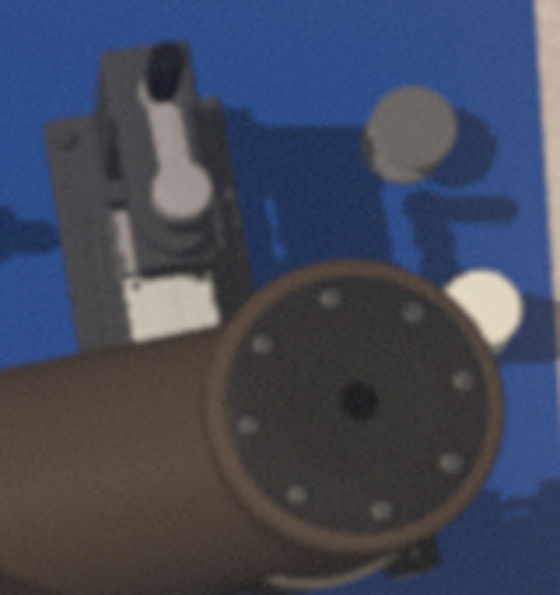

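```bash
python3 -m handwheel '[[0,0.2,-0.8,0],[0,0.15,-1,0],[0,0,-0.4,0],[0.5,0.065,0,0],[0.8,0.1,0,0],[0.5,0.065,0,0],[0.1,0.01,0,0],[0,0,0,0]]'; python3 -m handwheel '[[0.2,0.026,0,0],[0.2,0.026,0,0],[0.2,0.026,0,0],[0.2,0.026,0,0]]';python3 -m handwheel '[[0.2,0.026,0,0],[0.2,0.026,0,0],[0.2,0.026,0,0],[0.2,0.026,0,0]]'
```

```text
t: 3.9
eef_pos: [0.4572, -0.1051, 0.2227]
ee_rot: [3.142, 0.0, -3.013]
force: [-0.9, 0.2, -0.9]
width: 0.0005
t: 4.3
eef_pos: [0.4644, -0.1042, 0.2225]
ee_rot: [3.142, -0.001, -3.013]
force: [-2.4, 0.4, -0.5]
width: 0.0001
t: 4.7
eef_pos: [0.4732, -0.103, 0.2226]
ee_rot: [-3.142, 0.0, -3.013]
force: [-2.1, -1.1, -0.5]
width: 0.0006
```

```bash
python3 -m handwheel '[[0.2,0.026,0,0],[0.2,0.026,0,0],[0.2,0.026,0,0],[0.2,0.026,0,0],[0.2,0.026,0,0],[0.2,0.026,0,0],[0.2,0.026,0,0],[0.2,0.026,0,0],[0.2,0.026,0,0],[0.2,0.026,0,0],[0.2,0.026,0,0],[0.2,0.026,0,0]]'; python3 -m handwheel '[[0.1,0.013,0,0],[0.1,0.013,0,0],[0.1,0.013,0,0]]';python3 -m handwheel '[[0.1,0.013,0,0],[0.1,0.013,0,0]]'
```

```text
t: 5.9
eef_pos: [0.4971, -0.0999, 0.2227]
ee_rot: [-3.142, -0.0, -3.013]
force: [-1.4, -0.4, -1.0]
width: 0.0009
t: 6.2
eef_pos: [0.4998, -0.0996, 0.2227]
ee_rot: [-3.142, -0.0, -3.013]
force: [-1.6, -0.5, 0.2]
width: -0.0001
t: 6.4
eef_pos: [0.5021, -0.0993, 0.2227]
ee_rot: [3.142, 0.0, -3.013]
force: [-1.8, 0.4, -0.3]
width: -0.0001
```

```bash
for i in 1; do python3 -m handwheel '[[0.1,0.013,0,0],[0.1,0.013,0,0]]';python3 -m handwheel '[[0.1,0.013,0,0]]'; python3 -m handwheel '[[0.05,0.007,0,0]]'; python3 -m handwheel '[[0.05,0.007,0,0]]'; python3 -m handwheel '[[0.05,0.007,0,0]]'; done
```

```text
t: 6.6
eef_pos: [0.5039, -0.099, 0.2227]
ee_rot: [-3.142, -0.0, -3.013]
force: [-2.6, 0.4, 0.9]
width: 0.0004
t: 6.7
eef_pos: [0.505, -0.0989, 0.2227]
ee_rot: [3.142, -0.0, -3.013]
force: [-2.9, -0.3, 0.2]
width: 0.0006
t: 6.8
eef_pos: [0.5053, -0.0988, 0.2227]
ee_rot: [-3.142, -0.001, -3.013]
force: [-4.9, 0.2, 3.6]
width: 0.0004
t: 6.9
eef_pos: [0.5054, -0.0988, 0.2227]
ee_rot: [3.142, -0.001, -3.013]
force: [-7.3, -0.2, 4.9]
width: 0.0006
t: 7.0
eef_pos: [0.5056, -0.0988, 0.2226]
ee_rot: [3.142, -0.002, -3.013]
force: [-7.8, 0.4, 7.3]
width: 0.0007
```

```bash
python3 -m handwheel '[[0.05,0.007,0,0]]'; python3 -m handwheel '[[0.05,0.007,0,0],[0,0,0,0],[0,0,0,0]]'; python3 -c "
from h import *
grab('side','s2')
crop('s2',220,170,380,290,5)"
```

```text
t: 7.1
eef_pos: [0.5057, -0.0988, 0.2226]
ee_rot: [3.142, -0.003, -3.013]
force: [-9.4, 0.6, 7.9]
width: 0.0002
t: 7.4
eef_pos: [0.5059, -0.0988, 0.2225]
ee_rot: [3.141, -0.004, -3.013]
force: [-9.8, 0.7, 7.6]
width: 0.0003
```

View pics/s2_c220_170.png

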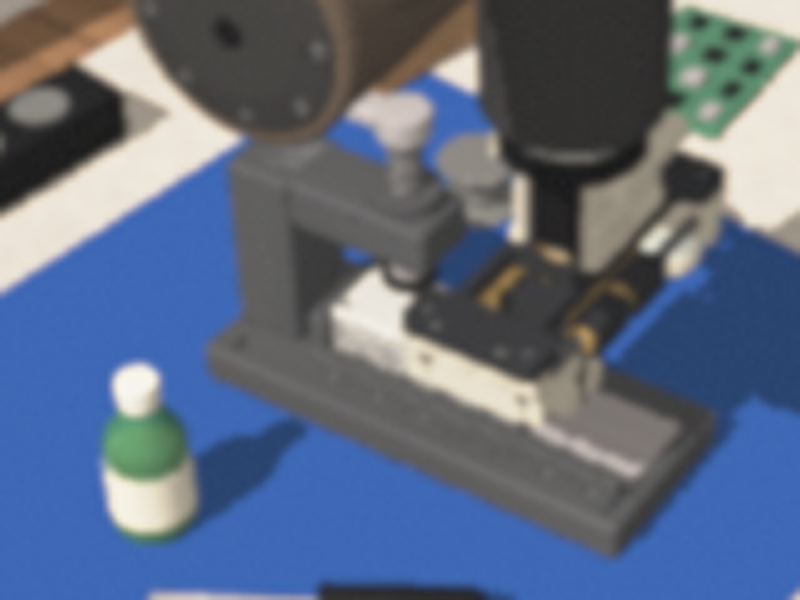

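```bash
python3 -m handwheel '[[-0.3,-0.04,0,0],[-1,-0.13,0,0],[-2,-0.26,0,0],[-2,-0.26,0.5,0],[-1,-0.13,2,0],[0,0,4,0],[0,0,5,0],[0,0,5,0],[0,0,4,0],[0,0,2,0],[0,0,0,0]]' 0; python3 -c "
from h import *
grab('side','s3');grab('top','t3')
crop('s3',220,170,380,290,5);crop('t3',310,120,470,290,3.5)"
```

```text
t: 8.55
eef_pos: [0.4448, -0.1068, 0.4514]
ee_rot: [-3.141, 0.008, -3.012]
force: [-0.6, 0.3, -0.5]
width: 0.0826
```

View pics/s3_c220_170.png

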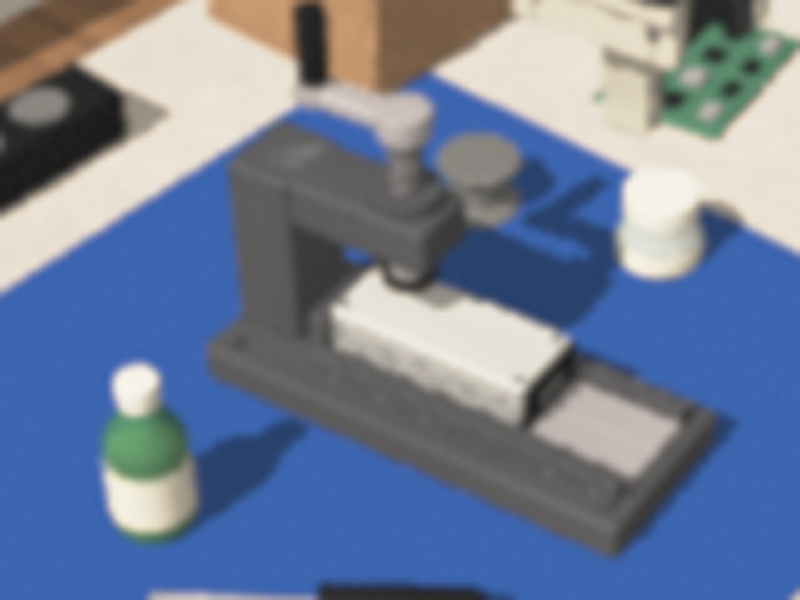

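View pics/t3_c310_120.png

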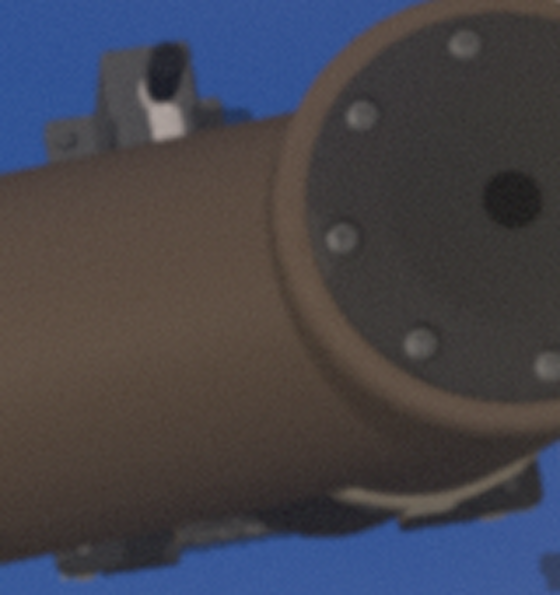

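```bash
python3 -c "
from h import *
crop('s3',270,200,320,245,14);crop('s0',270,200,320,245,14)
a=cv2.imread('pics/s0_c270_200.png');b=cv2.imread('pics/s3_c270_200.png');cv2.imwrite('pics/cmp.png',cv2.resize(np.hstack([a,b]),None,fx=.57,fy=.57))
f=load('s3')
U=np.array([.9917,.1286]);N=np.array([-.1286,.9917]);A=np.array([.607,-.0862])
for bx in (.04,-.025+-.065): 
  for by in (-.025,.025):
    for z in (.05,.06):
      p=A+U*bx+N*by;print(bx,by,z,np.round(proj(f,[*p,z]),1))
"
```

```text
0.04 -0.025 0.05 [294.4 223.8]
0.04 -0.025 0.06 [294.2 221.1]
0.04 0.025 0.05 [283.8 233.5]
0.04 0.025 0.06 [283.7 230.7]
-0.09 -0.025 0.05 [333.7 240.4]
-0.09 -0.025 0.06 [333.8 237.6]
-0.09 0.025 0.05 [323.7 250.9]
-0.09 0.025 0.06 [323.7 248.1]
```

View pics/cmp.png

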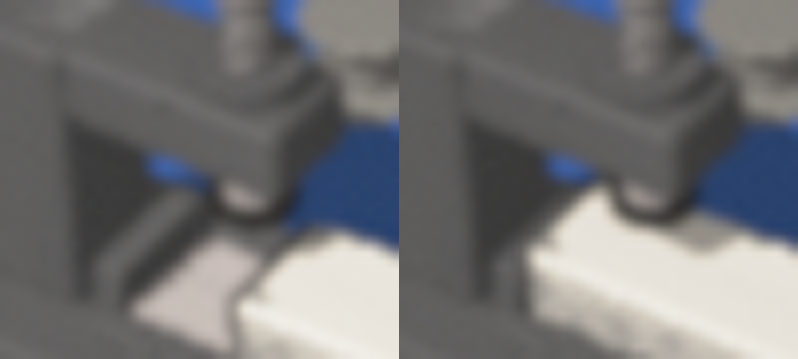

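```bash
python3 -m handwheel '[[1.7,0.24,0,0],[3,0.4,0,0],[3.5,0.45,0,0],[3.5,0.45,0,0],[3.5,0.45,0,0],[3.5,0.5,0,0],[2,0.3,0,0],[1,0.15,0,0],[0,0,-1,0],[0,0,-1,0],[0,0,0,0]]' 0; python3 -c "
from h import *
grab('side','s4')
crop('s4',220,120,380,240,5)"
```

```text
t: 9.75
eef_pos: [0.6602, -0.0774, 0.4253]
ee_rot: [3.141, -0.004, -3.013]
force: [-1.1, -0.3, -0.6]
width: 0.0878
```

View pics/s4_c220_120.png

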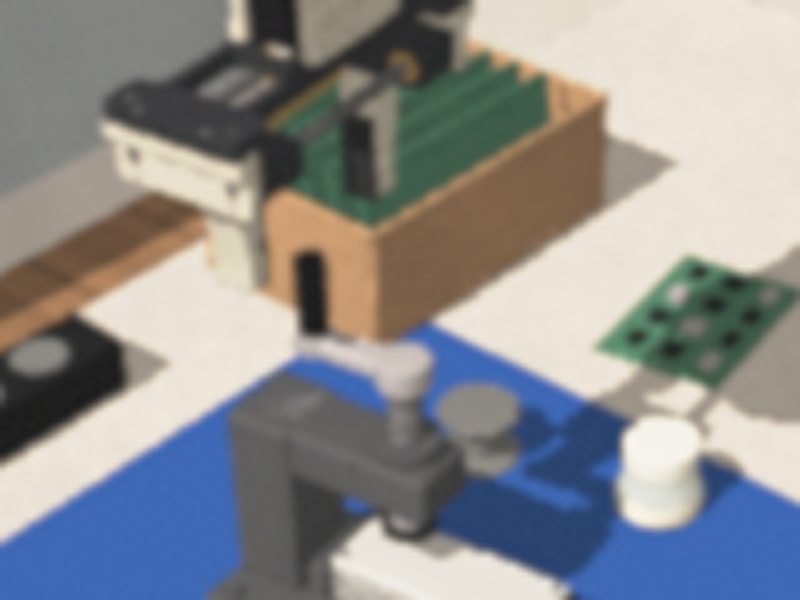

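```bash
python3 -m handwheel '[[0.15,0,-0.5,0],[0,0,-1.2,0],[0,0,-1.3,0],[0,0,-1.1,0],[0,0,-0.5,0],[0,0,-0.1,0],[0,0,0,0]]' 0; python3 -m handwheel '[[0,0,0,0],[0,0,0,0],[0,0,0,0],[0,0,0,0],[0,0,0,0],[0,0,0,0],[0,0,0,0],[0,0,0,0]]' 0.9 30; python3 -c "
from h import *
grab('side','s5')
crop('s5',220,120,380,240,5)"
```

```text
t: 10.5
eef_pos: [0.663, -0.0774, 0.3806]
ee_rot: [-3.141, -0.0, -3.013]
force: [-0.3, 0.2, 0.6]
width: 0.0876
t: 11.3
eef_pos: [0.6629, -0.0773, 0.3806]
ee_rot: [-3.142, -0.0, -3.013]
force: [0.5, 0.0, 0.3]
width: 0.0294
```

View pics/s5_c220_120.png

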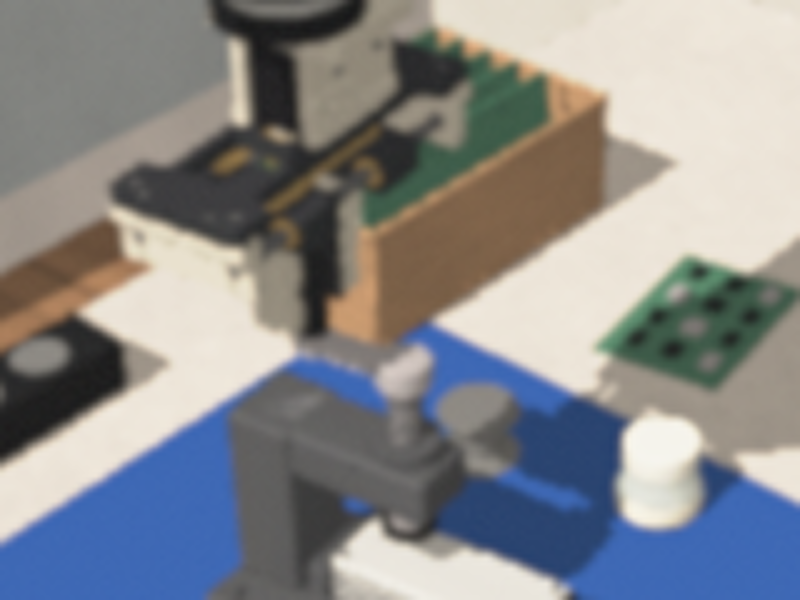

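```bash
python3 -m handwheel '[[0,0,0,0],[0,0,0,0],[0,0,0,0],[0,0,0,0],[0,0,0,0]]' 1 30
```

```text
t: 11.85
eef_pos: [0.6629, -0.0772, 0.3806]
ee_rot: [3.141, 0.0, -3.013]
force: [-0.3, 2.2, 1.2]
width: 0.0171
```

```bash
cat > gen.py <<'E'
import sys,numpy as np
# a0(crank turn from grasp) n step ; prints rows
phi0=.157; r=5.5
def rows(a0,n,st):
    P=lambda a:np.array([r*np.cos(phi0-a),r*np.sin(phi0-a),-.318*a])
    q=np.round(P(a0),2);o=[]
    for k in range(1,n+1):
        p=np.round(P(a0+k*st),2);d=p-q;q=p;o.append([*[float(round(x,2))+0 for x in d],0])
    print(str(o).replace('.0,',',').replace(' ',''))
rows(float(sys.argv[1]),int(sys.argv[2]),float(sys.argv[3]))
E
python3 gen.py 0 6 .1
for a in .6 2.2 3.8 ; do python3 gen.py $a 16 .1;done
```

```text
[[0.06,-0.55,-0.03,0],[0,-0.55,-0.03,0],[-0.05,-0.54,-0.04,0],[-0.1,-0.54,-0.03,0],[-0.16,-0.53,-0.03,0],[-0.21,-0.51,-0.03,0]]
[[-0.26,-0.48,-0.03,0],[-0.31,-0.46,-0.03,0],[-0.35,-0.42,-0.04,0],[-0.39,-0.39,-0.03,0],[-0.43,-0.34,-0.03,0],[-0.46,-0.3,-0.03,0],[-0.49,-0.25,-0.03,0],[-0.51,-0.21,-0.04,0],[-0.53,-0.15,-0.03,0],[-0.54,-0.1,-0.03,0],[-0.55,-0.04,-0.03,0],[-0.55,0.01,-0.03,0],[-0.54,0.07,-0.03,0],[-0.54,0.12,-0.04,0],[-0.52,0.18,-0.03,0],[-0.5,0.22,-0.03,0]]
[[-0.48,0.28,-0.03,0],[-0.44,0.32,-0.03,0],[-0.42,0.36,-0.04,0],[-0.37,0.4,-0.03,0],[-0.33,0.44,-0.03,0],[-0.29,0.47,-0.03,0],[-0.24,0.5,-0.03,0],[-0.19,0.51,-0.03,0],[-0.13,0.53,-0.04,0],[-0.08,0.55,-0.03,0],[-0.03,0.55,-0.03,0],[0.03,0.55,-0.03,0],[0.08,0.54,-0.03,0],[0.14,0.53,-0.03,0],[0.19,0.52,-0.04,0],[0.24,0.49,-0.03,0]]
[[0.29,0.47,-0.03,0],[0.33,0.44,-0.03,0],[0.37,0.4,-0.03,0],[0.42,0.36,-0.04,0],[0.44,0.32,-0.03,0],[0.48,0.28,-0.03,0],[0.5,0.22,-0.03,0],[0.53,0.17,-0.03,0],[0.53,0.12,-0.03,0],[0.55,0.07,-0.04,0],[0.55,0.01,-0.03,0],[0.55,-0.05,-0.03,0],[0.54,-0.1,-0.03,0],[0.53,-0.15,-0.03,0],[0.51,-0.2,-0.04,0],[0.48,-0.26,-0.03,0]]
```

```bash
python3 -m handwheel '[[0.06,-0.55,-0.03,0],[0,-0.55,-0.03,0],[-0.05,-0.54,-0.04,0],[-0.1,-0.54,-0.03,0],[-0.16,-0.53,-0.03,0],[-0.21,-0.51,-0.03,0]]'
```

```text
t: 12.45
eef_pos: [0.6586, -0.1089, 0.3788]
ee_rot: [3.14, 0.001, -3.012]
force: [1.6, 4.8, 0.5]
width: 0.0174
```

```bash
python3 -m handwheel '[[-0.26,-0.48,-0.03,0],[-0.31,-0.46,-0.03,0],[-0.35,-0.42,-0.04,0],[-0.39,-0.39,-0.03,0],[-0.43,-0.34,-0.03,0],[-0.46,-0.3,-0.03,0],[-0.49,-0.25,-0.03,0],[-0.51,-0.21,-0.04,0]]'; python3 -m handwheel '[[-0.53,-0.15,-0.03,0],[-0.54,-0.1,-0.03,0],[-0.55,-0.04,-0.03,0],[-0.55,0.01,-0.03,0],[-0.54,0.07,-0.03,0],[-0.54,0.12,-0.04,0],[-0.52,0.18,-0.03,0],[-0.5,0.22,-0.03,0]]'
```

```text
t: 13.25
eef_pos: [0.6273, -0.1378, 0.3763]
ee_rot: [-3.142, 0.003, -3.012]
force: [4.9, 2.0, -2.2]
width: 0.0172
t: 14.05
eef_pos: [0.5843, -0.1355, 0.3737]
ee_rot: [-3.14, 0.002, -3.013]
force: [5.7, -2.8, -4.5]
width: 0.0174
```

```bash
python3 -m handwheel '[[-0.48,0.28,-0.03,0],[-0.44,0.32,-0.03,0],[-0.42,0.36,-0.04,0],[-0.37,0.4,-0.03,0],[-0.33,0.44,-0.03,0],[-0.29,0.47,-0.03,0],[-0.24,0.5,-0.03,0],[-0.19,0.51,-0.03,0]]'; python3 -m handwheel '[[-0.13,0.53,-0.04,0],[-0.08,0.55,-0.03,0],[-0.03,0.55,-0.03,0],[0.03,0.55,-0.03,0],[0.08,0.54,-0.03,0],[0.14,0.53,-0.03,0],[0.19,0.52,-0.04,0],[0.24,0.49,-0.03,0]]'
```

```text
t: 14.85
eef_pos: [0.5562, -0.1029, 0.3712]
ee_rot: [-3.14, 0.0, -3.013]
force: [3.0, -5.1, -4.0]
width: 0.0169
t: 15.65
eef_pos: [0.56, -0.0605, 0.3686]
ee_rot: [-3.14, -0.002, -3.013]
force: [-1.1, -5.2, -0.3]
width: 0.0172
```

```bash
python3 -m handwheel '[[0.29,0.47,-0.03,0],[0.33,0.44,-0.03,0],[0.37,0.4,-0.03,0],[0.42,0.36,-0.04,0],[0.44,0.32,-0.03,0],[0.48,0.28,-0.03,0]]'; python3 -m handwheel '[[0.5,0.22,-0.03,0],[0.53,0.17,-0.03,0]]'; python3 -m handwheel '[[0,0,0,0],[0,0,0,0],[0,0,0,0]]'; python3 gen.py 4.6 20 .1; python3 gen.py 6.6 20 .1
```

```text
t: 16.25
eef_pos: [0.5828, -0.0376, 0.3666]
ee_rot: [-3.14, -0.003, -3.013]
force: [-4.4, -3.2, 3.1]
width: 0.0177
t: 16.45
eef_pos: [0.5931, -0.0335, 0.366]
ee_rot: [-3.141, -0.003, -3.013]
force: [-5.4, -0.1, 3.6]
width: 0.0172
t: 16.75
eef_pos: [0.5936, -0.0333, 0.366]
ee_rot: [-3.141, -0.001, -3.013]
force: [-3.6, -1.1, 0.3]
width: 0.0168
[[0.53,0.12,-0.03,0],[0.55,0.07,-0.04,0],[0.55,0.01,-0.03,0],[0.55,-0.05,-0.03,0],[0.54,-0.1,-0.03,0],[0.53,-0.15,-0.03,0],[0.51,-0.2,-0.04,0],[0.48,-0.26,-0.03,0],[0.46,-0.3,-0.03,0],[0.43,-0.34,-0.03,0],[0.39,-0.39,-0.03,0],[0.35,-0.42,-0.03,0],[0.31,-0.46,-0.04,0],[0.26,-0.49,-0.03,0],[0.2,-0.5,-0.03,0],[0.16,-0.53,-0.03,0],[0.11,-0.54,-0.03,0],[0.05,-0.55,-0.04,0],[-0.01,-0.55,-0.03,0],[-0.06,-0.55,-0.03,0]]
[[-0.11,-0.53,-0.03,0],[-0.17,-0.53,-0.03,0],[-0.22,-0.5,-0.03,0],[-0.27,-0.48,-0.04,0],[-0.31,-0.45,-0.03,0],[-0.36,-0.42,-0.03,0],[-0.4,-0.38,-0.03,0],[-0.43,-0.33,-0.03,0],[-0.47,-0.3,-0.04,0],[-0.49,-0.24,-0.03,0],[-0.52,-0.2,-0.03,0],[-0.53,-0.14,-0.03,0],[-0.54,-0.09,-0.03,0],[-0.55,-0.03,-0.03,0],[-0.55,0.02,-0.04,0],[-0.54,0.08,-0.03,0],[-0.54,0.13,-0.03,0],[-0.52,0.18,-0.03,0],[-0.49,0.23,-0.03,0],[-0.48,0.29,-0.03,0]]
```

```bash
cat > tf.py <<'E'
import numpy as np
from station import arm
s=arm.get_state();C=np.array([.6086,-.0858]);d=s['eef_pos'][:2]-C;a=np.arctan2(d[1],d[0]);
t=np.array([np.sin(a),-np.cos(a)]);rd=d/np.linalg.norm(d);F=s['force'][:2]
cr=(.129+np.pi/2-a)%(2*np.pi)
print('crank',round(cr,3),'(+2pi %.3f)'%(cr+2*np.pi),'r',(np.linalg.norm(d)*1e3).round(2),'drag',(-F@t).round(2),'rad',(F@rd).round(2),'fz',s['force'][2].round(1),'Mz',s['moment'].round(2),'z',s['eef_pos'][2].round(4),'t',s['t'])
E
python3 -m handwheel '[[0,0,0,0],[0,0,0,0],[0,0,0,0],[0,0,0,0]]' >/dev/null; python3 tf.py; sleep 0; python3 -m handwheel '[[0.53,0.12,-0.03,0],[0.55,0.07,-0.04,0]]'>/dev/null; python3 tf.py; python3 -m handwheel '[[0.55,0.01,-0.03,0],[0.55,-0.05,-0.03,0]]' >/dev/null; python3 tf.py
```

```text
crank 6.136 (+2pi 12.419) r 54.67 drag 4.86 rad -0.58 fz 1.9 Mz [-0.78  1.8   0.03] z 0.366 t 17.15
crank 0.053 (+2pi 6.336) r 54.7 drag 5.31 rad -1.28 fz 1.9 Mz [-0.85  2.   -0.02] z 0.3653 t 17.35
crank 0.257 (+2pi 6.540) r 54.76 drag 6.33 rad -0.61 fz 2.8 Mz [-0.44  2.11 -0.02] z 0.3646 t 17.55
```

```bash
python3 -m handwheel '[[0,0,0,0],[0,0,0,0]]' >/dev/null; python3 tf.py; python3 -c "
from h import *
grab('side','s6')
crop('s6',270,190,330,240,13)"; python3 tf.py
```

```text
crank 0.265 (+2pi 6.548) r 54.78 drag 2.04 rad -3.03 fz -0.4 Mz [-1.    0.43  0.05] z 0.3647 t 17.75
crank 0.264 (+2pi 6.547) r 54.75 drag -0.01 rad -3.35 fz -1.3 Mz [-1.1   0.31  0.04] z 0.3647 t 17.8
```

View pics/s6_c270_190.png

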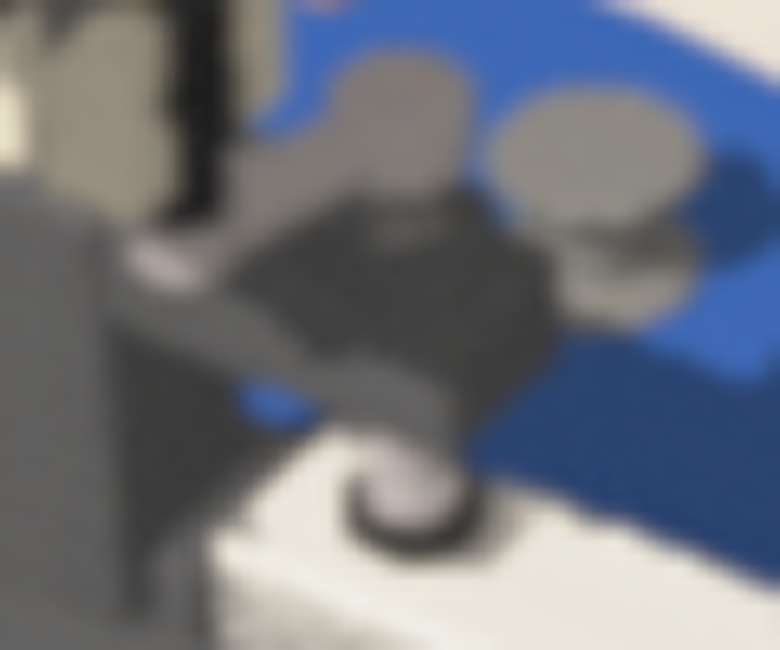

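```bash
python3 -c "
from h import *
f=load('s6')
for A in ([.607,-.0862],[.6086,-.0858]):
  for z in (.06,.065,.07):
    P=np.array([proj(f,[A[0]+.016*np.cos(t),A[1]+.016*np.sin(t),z]) for t in np.linspace(0,6.28,60)])
    print(A,z,'u',P[:,0].min().round(1),P[:,0].max().round(1),'vmax',P[:,1].max().round(1))
"
python3 -m handwheel '[[0.54,-0.1,-0.03,0],[0.53,-0.15,-0.03,0]]' >/dev/null; python3 tf.py;python3 -m handwheel '[[0.51,-0.2,-0.04,0],[0.48,-0.26,-0.03,0]]' >/dev/null; python3 tf.py;python3 -m handwheel '[[0,0,0,0],[0,0,0,0]]' >/dev/null; python3 tf.py;python3 -m handwheel '[[0,0,0,0]]' >/dev/null; python3 tf.py;python3 -m handwheel '[[0,0,0,0]]' >/dev/null; python3 tf.py
```

```text
[0.607, -0.0862] 0.06 u 295.0 306.8 vmax 234.7
[0.607, -0.0862] 0.065 u 295.0 306.7 vmax 233.3
[0.607, -0.0862] 0.07 u 294.9 306.7 vmax 231.8
[0.6086, -0.0858] 0.06 u 294.5 306.2 vmax 234.5
[0.6086, -0.0858] 0.065 u 294.4 306.2 vmax 233.1
[0.6086, -0.0858] 0.07 u 294.4 306.1 vmax 231.7
crank 0.451 (+2pi 6.734) r 54.78 drag 5.31 rad -2.65 fz 2.5 Mz [-0.33  2.2   0.  ] z 0.3641 t 18.0
crank 0.653 (+2pi 6.936) r 54.85 drag 5.62 rad -1.46 fz 3.2 Mz [ 0.17  2.16 -0.  ] z 0.3634 t 18.2
crank 0.66 (+2pi 6.943) r 54.78 drag 1.43 rad -2.78 fz -0.9 Mz [-0.7   1.08 -0.03] z 0.3634 t 18.4
crank 0.659 (+2pi 6.942) r 54.79 drag 0.81 rad -2.35 fz -0.4 Mz [-0.72  0.91  0.09] z 0.3634 t 18.5
crank 0.66 (+2pi 6.943) r 54.77 drag -0.68 rad -3.12 fz -0.7 Mz [-0.76  0.94  0.01] z 0.3634 t 18.6
```

```bash
python3 -m handwheel '[[0.46,-0.3,-0.03,0],[0.43,-0.34,-0.03,0]]' >/dev/null; python3 tf.py;python3 -m handwheel '[[0.39,-0.39,-0.03,0],[0.35,-0.42,-0.03,0]]' >/dev/null; python3 tf.py;python3 -m handwheel '[[0.31,-0.46,-0.04,0],[0.26,-0.49,-0.03,0]]' >/dev/null; python3 tf.py;python3 -m handwheel '[[0,0,0,0],[0,0,0,0],[0,0,0,0]]' >/dev/null; python3 tf.py;python3 -m handwheel '[[0,0,0,0]]' >/dev/null; python3 tf.py
```

```text
crank 0.849 (+2pi 7.132) r 54.91 drag 5.63 rad -2.7 fz 2.9 Mz [0.38 2.33 0.01] z 0.3628 t 18.8
crank 1.051 (+2pi 7.334) r 54.97 drag 5.19 rad -3.6 fz 2.5 Mz [0.81 2.31 0.01] z 0.3622 t 19.0
crank 1.251 (+2pi 7.534) r 55.02 drag 5.18 rad -3.37 fz 2.0 Mz [ 1.15  2.16 -0.05] z 0.3615 t 19.2
crank 1.258 (+2pi 7.541) r 54.98 drag 1.94 rad -2.44 fz 0.7 Mz [ 0.18  1.41 -0.02] z 0.3615 t 19.5
crank 1.258 (+2pi 7.542) r 55.0 drag 2.59 rad -3.47 fz -0.2 Mz [ 0.33  1.42 -0.01] z 0.3616 t 19.6
```

```bash
python3 -m handwheel '[[0,0,0,0],[0,0,0,0]]' >/dev/null; python3 tf.py; python3 -m handwheel '[[0.2,-0.5,-0.03,0],[0.16,-0.53,-0.03,0]]' >/dev/null; python3 tf.py;python3 -m handwheel '[[0.11,-0.54,-0.03,0],[0.05,-0.55,-0.04,0]]' >/dev/null; python3 tf.py;python3 -m handwheel '[[0,0,0,0],[0,0,0,0],[0,0,0,0]]' >/dev/null; python3 tf.py;python3 -m handwheel '[[0,0,0,0],[0,0,0,0]]' >/dev/null; python3 tf.py; python3 -c "
from h import *
grab('side','s7')
crop('s7',270,190,330,240,13)"; python3 tf.py
```

```text
crank 1.259 (+2pi 7.543) r 54.97 drag 3.93 rad -2.5 fz 1.8 Mz [ 0.53  1.61 -0.  ] z 0.3615 t 19.8
crank 1.451 (+2pi 7.734) r 55.07 drag 5.2 rad -4.55 fz 2.6 Mz [ 1.6   1.87 -0.02] z 0.361 t 20.0
crank 1.652 (+2pi 7.935) r 55.16 drag 5.15 rad -4.44 fz 2.9 Mz [ 1.94  1.85 -0.01] z 0.3603 t 20.2
crank 1.661 (+2pi 7.944) r 55.12 drag 2.82 rad -4.19 fz 0.8 Mz [ 0.58  1.26 -0.04] z 0.3603 t 20.5
crank 1.66 (+2pi 7.944) r 55.12 drag 2.41 rad -2.28 fz 0.0 Mz [ 0.73  1.2  -0.04] z 0.3603 t 20.7
crank 1.661 (+2pi 7.944) r 55.11 drag 1.95 rad -3.01 fz -0.0 Mz [ 0.73  1.13 -0.04] z 0.3603 t 20.75
```

View pics/s7_c270_190.png

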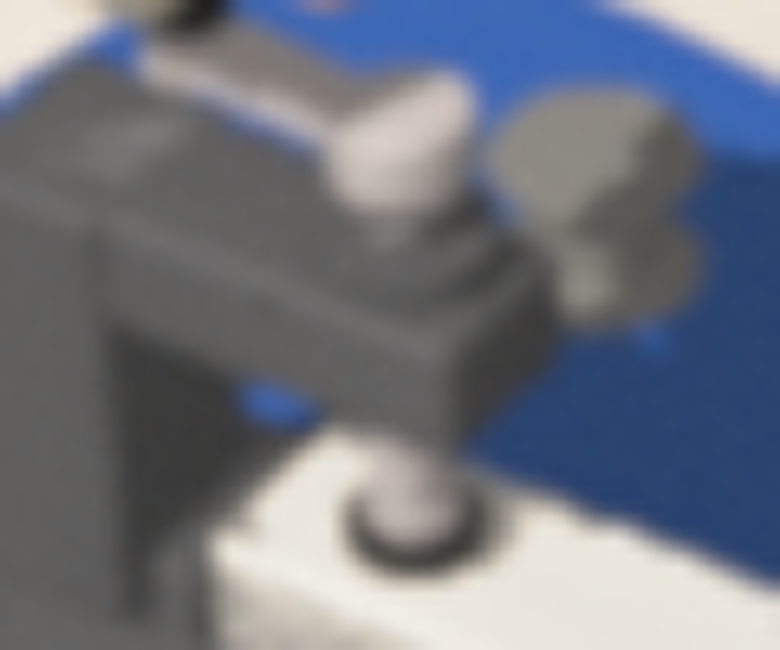

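```bash
python3 -m handwheel '[[-0.01,-0.55,-0.03,0],[-0.06,-0.55,-0.03,0]]' >/dev/null; python3 tf.py;python3 -m handwheel '[[-0.11,-0.53,-0.03,0]]' >/dev/null; python3 tf.py;python3 -m handwheel '[[-0.17,-0.53,-0.03,0]]' >/dev/null; python3 tf.py;python3 -m handwheel '[[-0.22,-0.5,-0.03,0]]' >/dev/null; python3 tf.py;python3 -m handwheel '[[-0.27,-0.48,-0.04,0]]' >/dev/null; python3 tf.py;python3 -m handwheel '[[0,0,0,0],[0,0,0,0],[0,0,0,0]]' >/dev/null; python3 tf.py;python3 -m handwheel '[[0,0,0,0],[0,0,0,0]]' >/dev/null; python3 tf.py;
```

```text
crank 1.85 (+2pi 8.133) r 55.15 drag 5.85 rad -3.48 fz 1.2 Mz [ 2.29  1.21 -0.01] z 0.3597 t 20.95
crank 1.948 (+2pi 8.231) r 55.2 drag 6.07 rad -3.44 fz 1.4 Mz [ 2.39  1.08 -0.01] z 0.3594 t 21.05
crank 2.048 (+2pi 8.331) r 55.17 drag 5.39 rad -3.37 fz 0.9 Mz [ 2.44  0.74 -0.03] z 0.3591 t 21.15
crank 2.145 (+2pi 8.429) r 55.19 drag 5.59 rad -4.28 fz 0.2 Mz [ 2.51  0.48 -0.06] z 0.3588 t 21.25
crank 2.243 (+2pi 8.526) r 55.19 drag 5.26 rad -4.38 fz 0.7 Mz [ 2.59  0.32 -0.07] z 0.3584 t 21.35
crank 2.251 (+2pi 8.534) r 55.21 drag 4.43 rad -3.41 fz -0.5 Mz [ 1.83 -0.03 -0.03] z 0.3584 t 21.65
crank 2.252 (+2pi 8.535) r 55.22 drag 4.51 rad -2.01 fz -1.2 Mz [ 1.98 -0.11 -0.02] z 0.3584 t 21.85
```

```bash
python3 -m handwheel '[[-0.31,-0.45,-0.03,0]]' >/dev/null; python3 tf.py;python3 -m handwheel '[[-0.36,-0.42,-0.03,0]]' >/dev/null; python3 tf.py;python3 -m handwheel '[[-0.4,-0.38,-0.03,0]]' >/dev/null; python3 tf.py;python3 -m handwheel '[[-0.43,-0.33,-0.03,0]]' >/dev/null; python3 tf.py;python3 -m handwheel '[[0,0,0,0],[0,0,0,0],[0,0,0,0]]' >/dev/null; python3 tf.py;python3 -m handwheel '[[0,0,0,0],[0,0,0,0]]' >/dev/null; python3 tf.py;
```

```text
crank 2.341 (+2pi 8.624) r 55.22 drag 4.96 rad -2.36 fz -1.0 Mz [ 2.37 -0.29 -0.  ] z 0.3582 t 21.95
crank 2.445 (+2pi 8.728) r 55.24 drag 6.28 rad -2.8 fz 0.6 Mz [ 2.39 -0.6  -0.04] z 0.3578 t 22.05
crank 2.545 (+2pi 8.829) r 55.28 drag 6.37 rad -2.85 fz -2.4 Mz [ 2.37 -0.91  0.02] z 0.3575 t 22.15
crank 2.642 (+2pi 8.925) r 55.25 drag 6.13 rad -2.93 fz -2.2 Mz [ 2.3  -1.31 -0.  ] z 0.3573 t 22.25
crank 2.649 (+2pi 8.933) r 55.29 drag 5.07 rad -2.04 fz -1.9 Mz [ 1.53 -1.1  -0.05] z 0.3572 t 22.55
crank 2.649 (+2pi 8.932) r 55.3 drag 5.45 rad -1.35 fz -2.0 Mz [ 1.5  -1.04  0.03] z 0.3572 t 22.75
```

```bash
python3 gen.py 7.4 14 .1; python3 -m handwheel '[[-0.47,-0.3,-0.04,0]]' >/dev/null; python3 tf.py;python3 -m handwheel '[[-0.49,-0.24,-0.03,0]]' >/dev/null; python3 tf.py;python3 -m handwheel '[[0,0,0,0],[0,0,0,0],[0,0,0,0]]' >/dev/null; python3 tf.py;python3 -m handwheel '[[0,0,0,0],[0,0,0,0]]' >/dev/null; python3 tf.py; python3 -c "
from h import *
grab('side','s8')
crop('s8',270,190,330,240,13)"; python3 tf.py
```

```text
[[-0.47,-0.3,-0.04,0],[-0.49,-0.24,-0.03,0],[-0.52,-0.2,-0.03,0],[-0.53,-0.14,-0.03,0],[-0.54,-0.09,-0.03,0],[-0.55,-0.03,-0.03,0],[-0.55,0.02,-0.04,0],[-0.54,0.08,-0.03,0],[-0.54,0.13,-0.03,0],[-0.52,0.18,-0.03,0],[-0.49,0.23,-0.03,0],[-0.48,0.29,-0.03,0],[-0.44,0.32,-0.04,0],[-0.4,0.38,-0.03,0]]
crank 2.737 (+2pi 9.020) r 55.27 drag 7.13 rad -2.92 fz -1.8 Mz [ 2.08 -1.61 -0.01] z 0.3569 t 22.85
crank 2.839 (+2pi 9.123) r 55.28 drag 6.82 rad -1.33 fz -4.0 Mz [ 1.73 -2.07 -0.03] z 0.3567 t 22.95
crank 2.849 (+2pi 9.132) r 55.33 drag 4.97 rad -1.4 fz -2.6 Mz [ 1.31 -1.29  0.02] z 0.3566 t 23.25
crank 2.849 (+2pi 9.132) r 55.32 drag 4.56 rad -1.78 fz -3.2 Mz [ 1.27 -1.42  0.03] z 0.3566 t 23.45
crank 2.849 (+2pi 9.132) r 55.32 drag 5.25 rad -0.68 fz -2.9 Mz [ 1.25 -1.38 -0.05] z 0.3566 t 23.5
```

View pics/s8_c270_190.png

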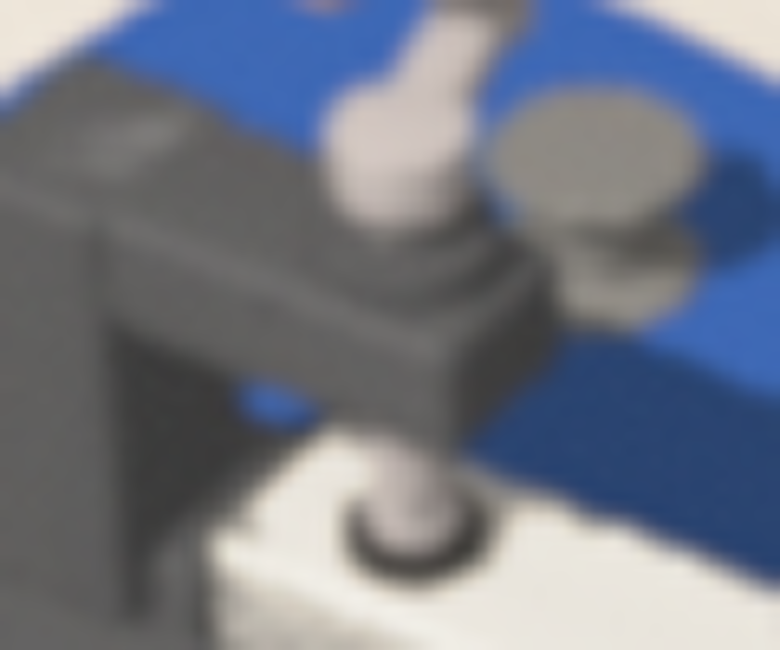

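```bash
python3 -m handwheel '[[-0.52,-0.2,-0.03,0]]' >/dev/null; python3 tf.py;python3 -m handwheel '[[-0.53,-0.14,-0.03,0]]' >/dev/null; python3 tf.py;python3 -m handwheel '[[-0.54,-0.09,-0.03,0]]' >/dev/null; python3 tf.py; python3 -m handwheel '[[0,0,0,0],[0,0,0,0],[0,0,0,0]]' >/dev/null; python3 tf.py;python3 -m handwheel '[[0,0,0,0],[0,0,0,0]]' >/dev/null; python3 tf.py; python3 -c "
from h import *
grab('side','s9')
crop('s9',270,190,330,240,13)
for t in ['s6','s7','s8','s9']:
  g=load(t)['image'].astype(float).mean(2)[224:242,298:304].mean(1);print(t,g.round(0))"; python3 tf.py
```

```text
crank 2.935 (+2pi 9.218) r 55.27 drag 8.0 rad -2.18 fz -3.0 Mz [ 1.53 -2.3  -0.01] z 0.3564 t 23.6
crank 3.039 (+2pi 9.322) r 55.29 drag 7.36 rad -1.45 fz -4.3 Mz [ 1.24 -2.58 -0.01] z 0.356 t 23.7
crank 3.138 (+2pi 9.421) r 55.32 drag 8.09 rad -1.23 fz -5.8 Mz [ 0.98 -2.81 -0.02] z 0.3558 t 23.8
crank 3.146 (+2pi 9.430) r 55.36 drag 5.41 rad -1.62 fz -4.7 Mz [ 0.89 -1.71  0.02] z 0.3557 t 24.1
crank 3.146 (+2pi 9.429) r 55.36 drag 4.92 rad -2.71 fz -4.3 Mz [ 0.88 -1.72 -0.03] z 0.3557 t 24.3
s6 [142. 161. 166. 169. 167. 148. 106.  78. 110. 177. 222. 231. 232. 233.
 226. 213. 200. 189.]
s7 [140. 162. 169. 167. 165. 168. 153. 117.  82.  97. 166. 220. 232. 233.
 226. 213. 200. 188.]
s8 [140. 163. 171. 170. 165. 163. 163. 144. 104.  81. 127. 194. 228. 233.
 226. 212. 200. 188.]
s9 [141. 163. 171. 170. 165. 165. 164. 144. 104.  81. 127. 194. 228. 233.
 226. 213. 200. 189.]
crank 3.146 (+2pi 9.429) r 55.35 drag 5.29 rad -1.84 fz -4.7 Mz [ 0.93 -1.67 -0.01] z 0.3557 t 24.35
```

```bash
python3 -m handwheel '[[-0.55,-0.03,-0.03,0]]' >/dev/null; python3 tf.py;python3 -m handwheel '[[-0.55,0.02,-0.04,0]]' >/dev/null; python3 tf.py; python3 -m handwheel '[[0,0,0,0],[0,0,0,0],[0,0,0,0]]' >/dev/null; python3 tf.py
```

```text
crank 3.23 (+2pi 9.513) r 55.27 drag 8.17 rad -0.87 fz -5.5 Mz [ 0.45 -2.96  0.01] z 0.3555 t 24.45
crank 3.333 (+2pi 9.616) r 55.3 drag 7.1 rad -1.18 fz -4.8 Mz [ 0.22 -3.14 -0.  ] z 0.3552 t 24.55
crank 3.342 (+2pi 9.625) r 55.36 drag 5.2 rad -0.96 fz -4.8 Mz [ 0.47 -2.03  0.03] z 0.3551 t 24.85
```

```bash
python3 -m handwheel '[[0,0,0,0],[0,0,0,0],[0,0,0,0],[0,0,0,0],[0,0,0,0]]' 0.5; python3 -m handwheel '[[0,0,0.5,0],[0,0,1.5,0],[0,0,3,0],[0,0,4,0],[0,0,4,0],[0,0,2,0],[0,0,0,0]]'
```

```text
t: 25.35
eef_pos: [0.6036, -0.1409, 0.3549]
ee_rot: [-3.141, -0.0, -3.013]
force: [-0.2, -0.2, -0.5]
width: 0.0431
t: 26.05
eef_pos: [0.6038, -0.141, 0.5095]
ee_rot: [-3.14, 0.007, -3.013]
force: [0.2, -0.4, -0.5]
width: 0.0438
```

```bash
python3 -m handwheel '[[-2,-2,0,0],[-3,-3,0,0],[-3,-3,0,0],[-2,-3,0,0],[0,-2,0,0],[0,0,0,0],[0,0,0,0]]'; python3 -c "
from h import *
f=grab('side','s10');grab('top','t10')
crop('s10',220,150,380,290,5)
print(load('s10')['image'].astype(float).mean(2)[224:242,298:304].mean(1).round(0))"
```

```text
t: 26.75
eef_pos: [0.5035, -0.2709, 0.5043]
ee_rot: [3.141, -0.001, -3.014]
force: [0.3, -0.1, 0.4]
width: 0.0438
[140. 163. 171. 169. 162. 160. 161. 144. 104.  82. 127. 194. 228. 233.
 225. 212. 199. 188.]
```

View pics/s10_c220_150.png

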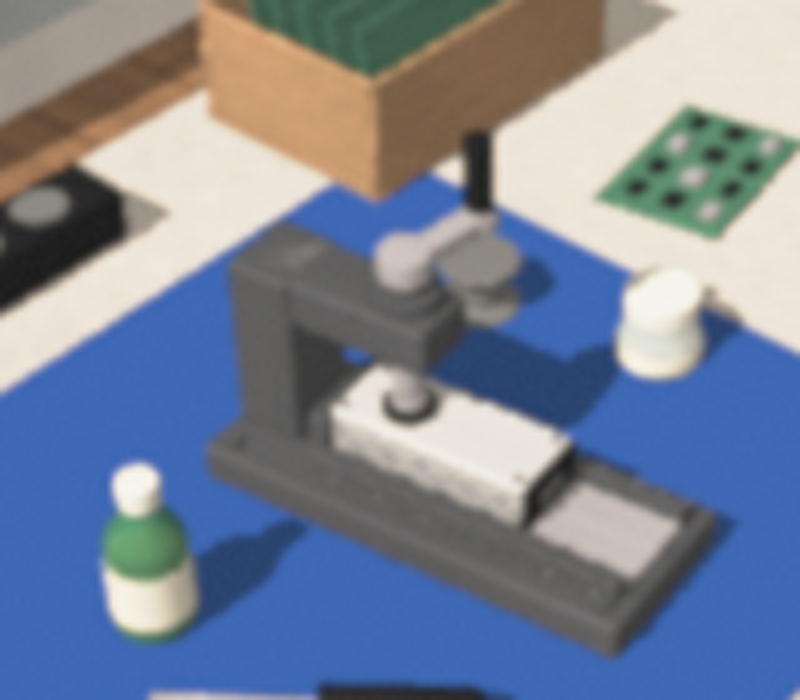

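View pics/t10.png

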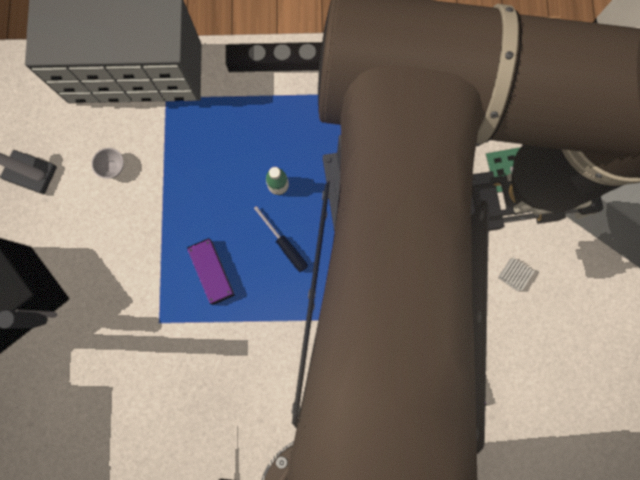

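```bash
python3 -c "
from h import *
arm.job_done()"
```

```text
the job is handed in; nothing more can be done
```

I slid the case home against the back stop, wound the crank down until the pad met it, snugged it about 1 rad further, and let go. I handed the job in at about 27 s; no verdict comes back.

- **Push:** the case took about 2 N to slide. At the stop the force rose to about 10 N and the hand stopped moving, and the side picture showed no gap at the stop. By the arm's reading the stall came about 3 mm short of where I had calculated home. I put that down to my roughly 3 mm uncertainty in the screw axis, since the case's near corner in the picture matched the home position to about 1 pixel.
- **Clamp:** the crank went from about 1.54 to 9.63 rad. I put the touch at about 8.6 rad:
  - Drag while turning rose from about 5.3 N to about 8 N.
  - The pad sank with the crank up to about 8.6 rad and was in the same place in the pictures at 9.13 and 9.43 rad.
- **Signals that disagreed:**
  - The force with the hand held still was not a clean sign of touch. It read 0 to 5 N before touch and about 5 N after, so I did not rely on it.
  - The last drag reading while turning was 7.1 N, lower than the 8.2 N just before it. I took this as noise.
- **After letting go:** the knob stayed put and the pad stayed in place on the case. The arm was clear, with no force on it. The bottle, reel, jar and screwdriver looked unmoved, though the arm hid the reel and jar in the last top view, so I judged those two from the side view only.

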